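# Fit the filter to the dust box and hold its sprung lid at the index arm

### The job

Get the bench dust box ready for work: take the flat filter cassette out of its wooden stand and slide it down into the slot on the right-hand side of the dust box until it is fully home, then let it go. Then lift the sprung lid by its bar handle until it is raised to the same slope as the index arm beside it (within about 4 degrees), and finish while still holding it steady there, because it falls shut when released. Do not shift the index arm, and leave the pliers, loupe and ring box where they are.

Things in the scene. Friction and masses are not known exactly. Their poses are not given: they have to be found in the camera images.
- cassette: flat grey filter cassette standing on edge in the wooden stand: 80 long (x) x 12 thick (y) x 80 tall (z) mm, about 0.12 kg, its two broad faces (normal to y) flat, with pale pleats on their lower half; the lowest 5 mm are stepped in to 76 x 9 mm. Either end (+x or -x) may go either way in the slot. Origin at the centre of its underside, z up.
- stand: low wooden stand, 100 x 56 mm foot, fixed to the board on the other side of the bench pin from the dust box. The cassette stands in the middle of its 16 mm wide bay (along the stand's x) on a floor 6 mm above the board; the bay's cheeks end 36 mm above the board, so the upper 50 mm of the cassette are free. Origin at the centre of its underside, z up.
- dust_box: small grey open-topped dust box with a sprung clear-paned lid, 110 (x) x 100 (y) x 94 (z) mm, fixed to the board to the left or right of the wooden bench pin, front at its -x side. On its right (-y) side is a filter pod with the slot, 102 x 27 mm, top 115 mm above the board. Origin at the centre of its underside, z up.
- slot_seat (a point): centre of the slot's floor, where the centre of the cassette's underside comes to rest; 66 mm to the right (-y) of the dust box's middle and 75 mm above the board; axes as the dust box (x along the slot, z up). The slot opens upward, its mouth 40 mm above this point; it is 90 x 15 mm (clearance 5 mm at each end, 1.5 mm at each face), its top 8 mm flared outward by 4.7 mm on every side; when home the cassette stands out 40 mm above the mouth.
- lid_hinge (a point): middle of the lid's hinge axis, at the far (+x) edge of the dust box, 98 mm above the board; axes as the dust box; the hinge turns about y.
- lid_handle (a point): middle of the lid's round bar handle: 10 mm thick, straight along the dust box's y for 70 mm, carried by a bracket at either end, its centre line 155 mm from the hinge axis and (lid shut) 98 mm above the board, level with the hinge; free gap of 38 mm between the bar and the lid's front edge. Moves with the lid; its x axis points from the handle to the hinge.
- lid (a joint): angle of the lid in rad: 0 shut (level), grows as the front edge goes up, stop at 1.2. A spring and the lid's weight pull it shut: about 3 N at the handle when shut, 4 to 5 N at 0.7 rad. It does not stay up by itself.
- index (a joint): angle of the index arm in rad, measured exactly as the lid's: the lid is at the mark when both joints read the same. It is set somewhere between 0.40 and 0.75 and kept by a stiff clamp; it must not be moved.
- index_tip (a point): pointed tip of the index arm, a thin dark steel arm on the lid's hinge axis just outside the left (+y) edge of the lid, 58 mm from the lid's middle line; the tip is 115 mm from the hinge axis; its x axis points along the arm to the hinge.
- pliers: pliers with green handles lying on the board, 140 x 47 x 11 mm; leave alone. Origin at the centre of the underside.
- eye_loupe: small round grey loupe, 31 mm wide, 19 mm tall; leave alone. Origin at the centre of the underside.
- ring_case: small dark ring box, 40 x 46 x 32 mm; leave alone. Origin at the centre of the underside.
Not all that is in view belongs to the job. What is shaped like the cassette but orange is not meant.

How it is judged:
By the outcome, as a careful person would: the job done as asked, in the order asked, and still so for the second after the job is handed in, while the arm keeps its last pose, push and grip.
It also fails if it takes over 64 s, if anything falls off the work surface, if the arm or the gripper's body presses on something with over 40 N, if the wrist force passes 120 N, or if a joint passes its speed limit or range.

### The arm

A 6-joint arm with a two-finger parallel gripper is mounted at the origin on a cart in front of the work surface, level with it; the furniture and walls round the work are solid. World frame = base frame: x ahead of the robot, y to its left, z up, the work surface at z = 0. Lengths are in mm, angles in rad, forces in N, time in s.
With the tool pointing down it reaches from about 350 to 975 mm from the base axis. Payload 7.1 kg.
Tool frame: the origin (TCP) lies midway between the tips of the shut fingers; the grasp point (between the pads) lies 19 mm behind it (ctrl.hold_point_z is the distance from the TCP to the grasp point, in mm); z points along the fingers, y is the direction in which the jaws open and shut (so a half turn about z gives the same grasp; the last joint's range is limited). The gripper opens to 88 mm and grips with 3 to 60 N. Pads are 20 mm wide; open, the fingers measure 115 mm over their backs; the gripper's body (75 mm by 178 mm) begins 61 mm behind the grasp point.
Start: joints at [-1.321, 0.423, 1.63, -0, 1.089, -0.019], TCP at [166.003, -602.535, 222.675] pointing down, gripper open.
Joint ranges: [-3, 3], [-0.9, 2.11], [0.09, 2.58], [-1.31, 4.45], [0.11, 2.69], [-2.54, 2.54]. Speed limits (rad/s): [2.39, 2.39, 3.01, 3.14, 3.14, 3.14].

### API

Orientations are given as a rotation vector (axis times angle).
In Python, from workcell import ctrl, eyes gives the robot as it stands.
- The arm moves only by the tool move_arm, never from a script. Its argument "deltas" is a list of rows, each a list of 6 numbers: the shift along the tool's x, y, z in mm, then the turn, a rotation vector about the tool's x, y, z in rad. A call has 1 to 5 rows; each row shifts and turns the pose as measured when the row begins, along the tool's axes as they then stand; what a row does not reach is not made up. A row lasts 1/12 s, in which the tool goes at most 41.7 mm and 7.16 degrees, less where a joint would pass 70% of its speed; a pose out of reach is approached as far as the arm can. A call is refused whole if a number of a shift passes 41.7 or a number of a turn 0.125, either way. A call with a gripper value outside its range is refused whole. "hand" is the closure, from -1 (fully open) to 1 (shut), set as the call begins (left out, the last holds). The fingers move at their own pace and stop on an object; the grip force is fixed at half the most. Time passes only in rows, so rows that do not move let the fingers close. It gives the time, the measured TCP pose, the force and the opening at its end, in the units of the state.
- ctrl.get_obs(): the state, without advancing time (a new reading comes with each control period).
- eyes.get_image(name): name is "scene" or "top"; returns a dict with "frame" (384x512x3 uint8, red, green, blue), "range_z" (384x512 float32, mm along the optical axis (not along the pixel's ray), 0 where there is no reading), "fx", "fy", "cx", "cy" (pixels), "cam_to_world" (4x4, takes a point from camera to world coordinates). Camera axes: x right, y down, z forward; pixel columns grow to the right and rows downward; lengths in mm; the calibration is good to about 2 mm. A picture is of the moment at which its call begins.
- ctrl.close_job(): hands the job in, once; it reports no verdict.
The state is a dict: "t": time; "qpos": joint angles; "qvel": joint speeds; "joint_torque": joint torques, N m; "ee_pos": TCP position; "orientation": TCP orientation; "ft_force": force on the tool from outside, world axes, zero at the start; "moment": the same for the moment, N m; "width": finger opening in mm.
Only numpy, scipy, OpenCV 4.12 (cv2) and the standard library are available. Lean on these libraries where they do the work, as an engineer would, in place of code of your own. Each camera call takes 0.05 s, during which the arm holds its last target.

## Working session

There is one attempt and no reset: what is moved stays moved. The work goes in short steps, Python scripts to look and compute and a tool call to move; the robot and the scene stay as the last step left them, time stands still between calls to the robot, and variables do not carry over. Pictures are saved under pics/ and viewed, and the job is handed in when it is done.

Besides the shell and the picture viewer there is one more tool, called after "Emit:" as name([rows], argument=value, ...), one row to a line, values as JSON. move_arm: Moves the arm, as the interface text tells. Its arguments: {"type":"object","properties":{"deltas":{"type":"array"},"hand":{"type":"number"}},"required":["deltas"]}

```bash
ls; mkdir -p pics
cat > h.py <<'E'
import numpy as np, cv2, pickle
from workcell import ctrl, eyes
def grab(n,tag):
    d=eyes.get_image(n); pickle.dump(d,open(f'pics/{tag}.pkl','wb'))
    cv2.imwrite(f'pics/{tag}.png',d['frame'][:,:,::-1]); return d
def load(tag): return pickle.load(open(f'pics/{tag}.pkl','rb'))
def cloud(d):
    h,w=d['range_z'].shape; u,v=np.meshgrid(np.arange(w),np.arange(h)); z=d['range_z']
    P=np.stack([(u-d['cx'])/d['fx']*z,(v-d['cy'])/d['fy']*z,z,np.ones_like(z)],-1)
    return (P@np.array(d['cam_to_world']).T)[...,:3]
def ray(d,u,v,z0):
    M=np.array(d['cam_to_world']); r=M[:3,:3]@np.array([(u-d['cx'])/d['fx'],(v-d['cy'])/d['fy'],1]); o=M[:3,3]
    return o+r*(z0-o[2])/r[2]
E
python3 - <<'E'
from h import *
print(ctrl.get_obs())
for n in('scene','top'):
    d=grab(n,n+'0'); print(n,d['fx'],d['cx'],d['cy'],np.round(d['cam_to_world'],3), (d['range_z']>0).mean())
E
```

```text
pics
{'t': 0.0, 'qpos': array([-1.32100944e+00,  4.23784051e-01,  1.63064988e+00, -1.84449073e-05,
        1.08856012e+00, -1.89890592e-02]), 'qvel': array([ 1.79406704e-03, -2.37273277e-03, -1.71189050e-03,  4.57276074e-04,
        9.13252858e-05, -4.54954695e-04]), 'joint_torque': array([ 1.22423327e-03, -5.44613743e+01, -2.73665875e+01,  6.43747905e-02,
        2.28161219e-02, -1.07717667e-04]), 'ee_pos': array([ 165.86814194, -602.05110107,  221.95289619]), 'orientation': array([-3.11188706e+00, -4.20749666e-01,  2.78831289e-04]), 'ft_force': array([-0.12975657, -0.28880202,  0.46725001]), 'moment': array([-0.04898499, -0.01985347,  0.00037065]), 'width': 87.87238533756044}
scene 478.95393518798767 266.12508770718864 184.36226565474442 [[-5.68000e-01 -3.92000e-01  7.24000e-01 -3.76074e+02]
 [-8.23000e-01  2.90000e-01 -4.89000e-01  5.74206e+02]
 [-1.80000e-02 -8.73000e-01 -4.87000e-01  6.80207e+02]
 [ 0.00000e+00  0.00000e+00  0.00000e+00  1.00000e+00]] 0.9960988362630209
top 469.08356814002167 252.80111537475082 197.28152453843984 [[ 2.300000e-02 -9.920000e-01  1.220000e-01  3.579940e+02]
 [-1.000000e+00 -2.300000e-02 -4.000000e-03 -4.535000e+00]
 [ 7.000000e-03 -1.220000e-01 -9.930000e-01  1.114798e+03]
 [ 0.000000e+00  0.000000e+00  0.000000e+00  1.000000e+00]] 0.995849609375
```

View pics/scene0.png

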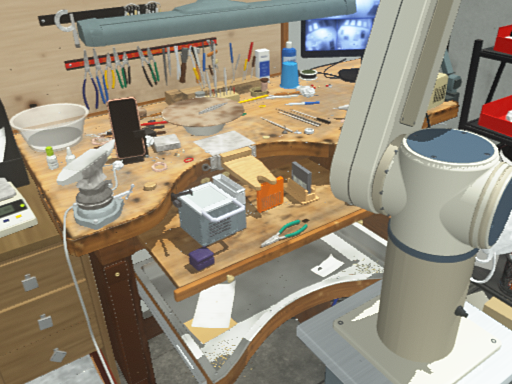

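View pics/top0.png

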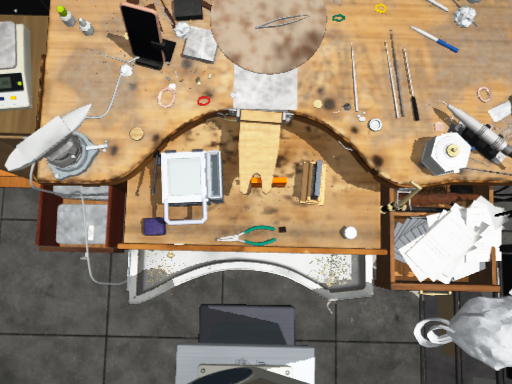

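The top view shows the dust box at about (185,185) with its pod at (214,175), and the stand with the grey cassette at (313,183). The orange decoy is at (268,182), the pliers at (250,235), the ring box at (153,227) and the loupe at (349,232). Next I measure the poses.

Run:
```python
from h import *
for n in('scene0','top0'):
    d=load(n)
    r=(slice(135,260),slice(115,395)) if n[0]=='t' else (slice(130,300),slice(140,370))
    c=d['frame'][r]; cv2.imwrite(f'pics/{n}z.png',cv2.resize(c[:,:,::-1],None,fx=2.8 if n[0]=='t' else 3.4,fy=2.8 if n[0]=='t' else 3.4,interpolation=2))
d=load('top0');P=cloud(d)
for (u,v) in [(313,183),(318,183),(303,200),(307,185),(215,175),(214,160),(185,175),(184,222),(300,225),(250,150),(268,182),(250,235),(154,185),(153,227)]: print(u,v,P[v,u].round(1))
z=P[...,2]
roi=np.s_[140:250,125:385]
# cassette top in stand
m=(z[roi]>70)&(z[roi]<100)
v,u=np.nonzero(m);u+=125;v+=140
k=u>295
q=P[v[k],u[k]];print('cass',len(q),q.min(0),q.max(0))
rect=cv2.minAreaRect(q[:,:2].astype(np.float32));print(rect, cv2.boxPoints(rect))
# stand
m=(z[roi]>20)&(z[roi]<45);v,u=np.nonzero(m);u+=125;v+=140;k=(u>295)&(u<335)
q=P[v[k],u[k]];print('stand',len(q),cv2.minAreaRect(q[:,:2].astype(np.float32)))
# pod top
m=(z[roi]>108)&(z[roi]<122);v,u=np.nonzero(m);u+=125;v+=140;k=(u>200)&(u<235)
q=P[v[k],u[k]];print('pod',len(q),q.min(0),q.max(0),cv2.minAreaRect(q[:,:2].astype(np.float32)))
```

```text
313 183 [ 524.3 -145.2   56.7]
318 183 [ 519.5 -152.1   88.4]
303 200 [ 490.6 -128.3    6.6]
307 185 [ 524.8 -135.9   20.5]
215 175 [534.5  77.6  74.1]
214 160 [568.1  80.7  77. ]
185 175 [528.7 141.3  99.4]
184 222 [425.2 138.6 104.3]
300 225 [ 431.1 -122.     4.1]
250 150 [5.867e+02 2.000e-01 1.049e+02]
268 182 [517.2 -40.8 100.6]
250 235 [404.9  -4.1   0.7]
154 185 [498.1 198.2 146.5]
153 227 [417.  220.2  30.2]
cass 413 [ 491.79157787 -301.22732893   70.55778063] [ 619.78784289 -143.10391211   99.79469428]
((563.0674438476562, -211.47921752929688), (118.28547668457031, 160.12423706054688), 10.829137802124023) [[ 489.93582 -143.95465]
 [ 520.02    -301.22736]
 [ 636.1991  -279.00378]
 [ 606.11487 -121.73108]]
stand 299 ((532.06591796875, -151.66510009765625), (32.37773513793945, 96.75395202636719), 85.61820983886719)
pod 341 [477.34821699  62.02592561 108.03669051] [582.95610893  95.64778638 118.59064252] ((530.0462036132812, 78.19049835205078), (104.73828125, 29.84547996520996), 3.846402168273926)
```

Run:
```python
from h import *
d=load('top0');P=cloud(d)
z=P[...,2]
a=np.clip(z[135:260,115:395],-20,130);a=((a+20)/150*255).astype(np.uint8)
cv2.imwrite('pics/ht.png',cv2.resize(cv2.applyColorMap(a,cv2.COLORMAP_JET),None,fx=2.8,fy=2.8,interpolation=0))
```

```text
(no output)
```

View pics/top0z.png

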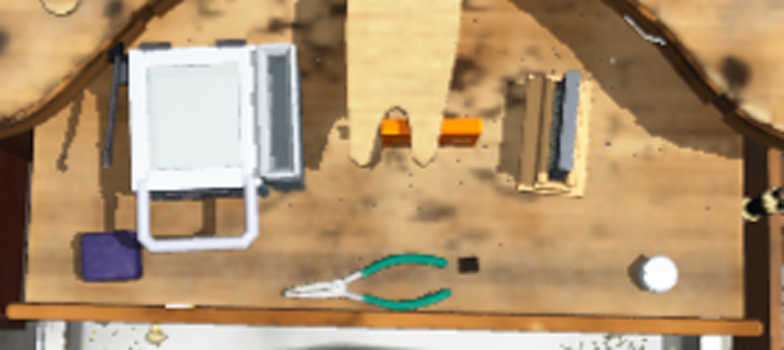

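View pics/scene0z.png

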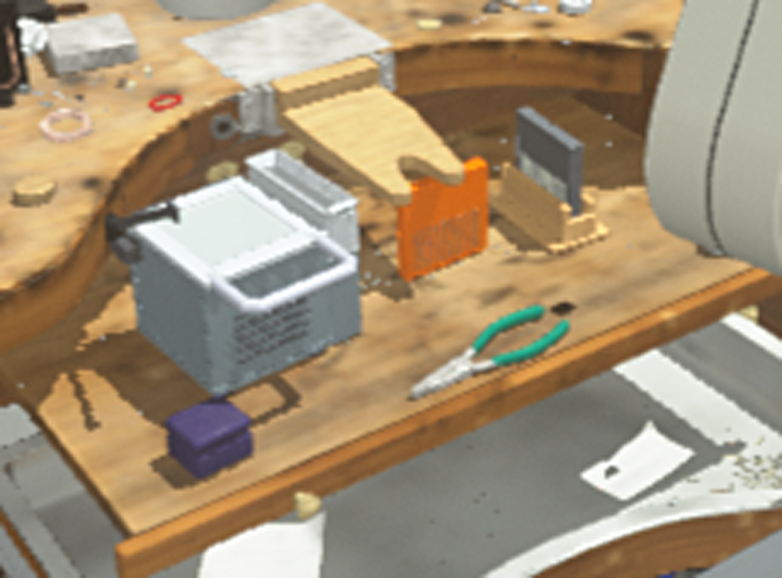

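View pics/ht.png

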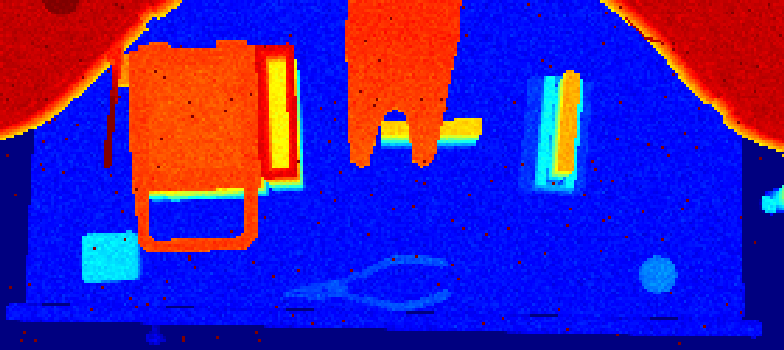

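Run:
```python
from h import *
d=load('top0');P=cloud(d);z=P[...,2]
U,V=np.meshgrid(np.arange(512),np.arange(384))
def comp(m,zr,name):
    n,l,s,c=cv2.connectedComponentsWithStats(m.astype(np.uint8))
    i=1+np.argmax(s[1:,4]);m=l==i
    zz=np.median(z[m]); v,u=np.nonzero(m)
    W=np.array([ray(d,a,b,zr)[:2] for a,b in zip(u,v)])
    r=cv2.minAreaRect(W.astype(np.float32))
    C=np.cov(W.T);w,e=np.linalg.eigh(C);ax=e[:,1];print(name,len(u),'medz',zz.round(1),'mean',W.mean(0).round(1),'axis deg',np.degrees(np.arctan(ax[1]/ax[0])).round(2),'rect',np.round(r[0],1),np.round(r[1],1),round(r[2],2))
    return m
box=lambda a,b,c,e:(U>=a)&(U<b)&(V>=c)&(V<e)
comp(box(300,335,150,215)&(z>72)&(z<96),86,'cass')
comp(box(295,335,150,215)&(z>26)&(z<46),36,'cheeks')
comp(box(290,335,150,215)&(z>15)&(z<60),36,'all')
comp(box(205,235,140,210)&(z>108)&(z<124),115,'pod')
comp(box(208,232,145,205)&(z>60)&(z<95),100,'slot')
comp(box(155,212,140,205)&(z>90)&(z<108),99,'lid')
comp(box(155,212,205,228)&(z>90)&(z<112),98,'handle')
comp(box(155,212,216,228)&(z>90)&(z<112),98,'bar')
m=comp(box(145,162,140,200)&(z>125)&(z<200),150,'index')
v,u=np.nonzero(m)
print(np.c_[u,v,P[v,u].round(0)])
print('board',np.median(z[225:240,285:335]), 'bench',P[145,130].round(),P[150,350].round(),P[165,380].round())
```

```text
cass 223 medz 85.5 mean [ 530.9 -150.9] axis deg -4.1 rect [ 531.3 -150.9] [13.6 81.4] 85.58
cheeks 248 medz 35.9 mean [ 528.1 -146.2] axis deg -1.39 rect [ 530.4 -150.9] [32.7 92.3] 85.56
all 349 medz 35.6 mean [ 525.6 -145.8] axis deg -0.79 rect [ 529.3 -150.3] [33.8 96. ] 85.56
pod 341 medz 113.4 mean [530.1  78.9] axis deg 3.4 rect [529.9  78.1] [104.6  29.6] 3.8
slot 254 medz 75.8 mean [530.2  78.3] axis deg 4.01 rect [531.2  78.3] [86.8 14.1] 3.94
lid 2464 medz 100.7 mean [527.  145.8] axis deg 21.07 rect [535.3 150.8] [146.2 111.8] 3.8
handle 323 medz 102.1 mean [435.8 138.3] axis deg -87.68 rect [442.  139.3] [41.4 93.9] 1.33
bar 217 medz 102.3 mean [427.8 138.6] axis deg -87.13 rect [430.1 137.6] [17.4 91.2] 1.32
index 68 medz 144.5 mean [503.8 198.5] axis deg -2.21 rect [505.1 198.6] [ 5.5 52.9] 88.04
[[154. 169. 535. 204. 128.]
 [155. 169. 535. 202. 128.]
 [156. 169. 536. 200. 126.]
 [154. 170. 533. 203. 130.]
 [155. 170. 533. 201. 130.]
 [154. 171. 531. 203. 130.]
 [155. 171. 531. 201. 129.]
 [154. 172. 529. 203. 129.]
 [155. 172. 528. 201. 131.]
 [154. 173. 526. 203. 131
[... 1016 characters left out ...]
. 187. 494. 200. 149.]
 [154. 187. 494. 198. 145.]
 [152. 188. 491. 200. 154.]
 [153. 188. 491. 198. 155.]
 [154. 188. 492. 198. 147.]
 [152. 189. 488. 199. 160.]
 [153. 189. 488. 197. 160.]
 [154. 189. 490. 198. 146.]
 [152. 190. 486. 199. 159.]
 [153. 190. 486. 197. 158.]
 [154. 190. 488. 198. 146.]
 [152. 191. 484. 199. 158.]
 [153. 191. 484. 198. 156.]
 [154. 191. 485. 197. 148.]
 [152. 192. 482. 200. 157.]
 [153. 192. 482. 197. 159.]
 [154. 192. 483. 197. 150.]
 [152. 193. 480. 199. 156.]
 [153. 193. 480. 197. 160.]
 [154. 193. 481. 198. 145.]
 [152. 194. 478. 200. 153.]
 [153. 194. 478. 198. 154.]]
board 0.22933705227887913 bench [588. 259. 121.] [ 595. -222.   92.] [ 557. -282.  118.]
```

```bash
cat >> h.py <<'E'
from scipy.spatial.transform import Rotation as Ro
def Rt(yaw_deg,pitch=0):
    y=np.radians(yaw_deg); X=np.array([np.cos(y),np.sin(y),0]);Z=np.array([0,0,-1.]);return Ro.from_matrix(np.c_[X,np.cross(Z,X),Z])
def delta(pos,yaw,o=None):
    o=o or ctrl.get_obs(); R=Ro.from_rotvec(o['orientation'])
    print('t',round(o['t'],2),'ee',o['ee_pos'].round(1),'F',o['ft_force'].round(1),'w',round(o['width'],1),'q',np.round(o['qpos'],2),'yaw',np.degrees(np.arctan2(*R.as_matrix()[[1,0],0])).round(2))
    print('dtool',R.inv().apply(np.array(pos)-o['ee_pos']).round(1),'rot',(R.inv()*Rt(yaw)).as_rotvec().round(3))
E
python3 -c "
from h import *
delta((531.1,-150.9,222),-4.2)"
```

```text
t 0.1 ee [ 165.9 -602.1  222. ] F [-0.5 -0.3  0. ] w 87.7 q [-1.32  0.42  1.63 -0.    1.09 -0.02] yaw 15.4
dtool [ 471.9 -338.     0.5] rot [-0.001  0.     0.342]
```

Emit:
move_arm([
  [30, -21, 0, 0, 0, 0],
  [30, -21, 0, 0, 0, 0],
  [30, -21, 0, 0, 0, 0],
  [30, -21, 0, 0, 0, 0],
  [30, -21, 0, 0, 0, 0],
])

```text
t: 0.52
ee_pos: [281.6, -460.9, 219.6]
orientation: [-3.114, -0.405, 0.003]
ft_force: [0.5, -0.8, 0.0]
width: 87.6
```

```bash
python3 -c "
from h import *
delta((531.1,-150.9,222),-4.2)"
```

```text
t 0.52 ee [ 281.6 -460.9  219.6] F [ 0.5 -0.8  0. ] w 87.6 q [-1.04  0.3   1.82 -0.    1.02  0.27] yaw 14.82
dtool [ 320.4 -235.8   -2.5] rot [-0.001  0.002  0.332]
```

Tracking is good, so I continue.

Emit:
move_arm([
  [31, -23, 0, 0, 0, 0],
  [31, -23, 0, 0, 0, 0],
  [31, -23, 0, 0, 0, 0],
  [31, -23, 0, 0, 0, 0],
  [31, -23, 0, 0, 0, 0],
])

```text
t: 0.93
ee_pos: [405.3, -301.7, 218.5]
orientation: [-3.113, -0.401, 0.005]
ft_force: [0.3, -0.2, 0.7]
width: 87.6
```

Emit:
move_arm([
  [31, -23, 0, 0, 0, 0],
  [31, -23, 0, 0, 0, 0.1],
  [31, -20, 0, 0, 0, 0.1],
  [31, -10, 0, 0, 0, 0.1],
  [15, -5, 0, 0, 0, 0.03],
])

```text
t: 1.35
ee_pos: [531.1, -189.3, 217.6]
orientation: [-3.134, 0.132, 0.009]
ft_force: [0.2, -0.2, 0.1]
width: 87.4
```

```bash
python3 -c "
from h import *
delta((531.1,-150.9,122),-4.2)"
```

```text
t 1.35 ee [ 531.1 -189.3  217.6] F [ 0.2 -0.2  0.1] w 87.4 q [-0.36  0.34  1.77  0.    1.04  1.29] yaw -4.81
dtool [ -2.7 -37.8  95.8] rot [-0.004  0.006 -0.011]
```

Emit:
move_arm([
  [-2, -20, 0, -0.004, 0.006, -0.011],
  [-1, -19, 20, 0, 0, 0],
  [0, 0, 35, 0, 0, 0],
  [0, 0, 30, 0, 0, 0],
  [0, 0, 0, 0, 0, 0],
])

```text
t: 1.77
ee_pos: [537.9, -145.2, 131.3]
orientation: [3.139, -0.108, 0.011]
ft_force: [-1.0, 0.9, 0.0]
width: 87.5
```

Run:
```python
from h import *
delta((531.1,-150.9,52),-4.2)
for n in('scene','top'): 
    d=grab(n,n+'1')
    r=np.s_[120:260,280:420] if n=='scene' else np.s_[120:260,240:380]
    cv2.imwrite(f'pics/{n}1z.png',cv2.resize(d['frame'][r][:,:,::-1],None,fx=4,fy=4,interpolation=2))
```

```text
t 1.77 ee [ 537.9 -145.2  131.3] F [-1.   0.9  0. ] w 87.5 q [-0.29  0.45  1.85  0.    0.84  1.35] yaw -3.93
dtool [-7.   6.  79.3] rot [ 0.001 -0.007  0.005]
```

View pics/top1z.png

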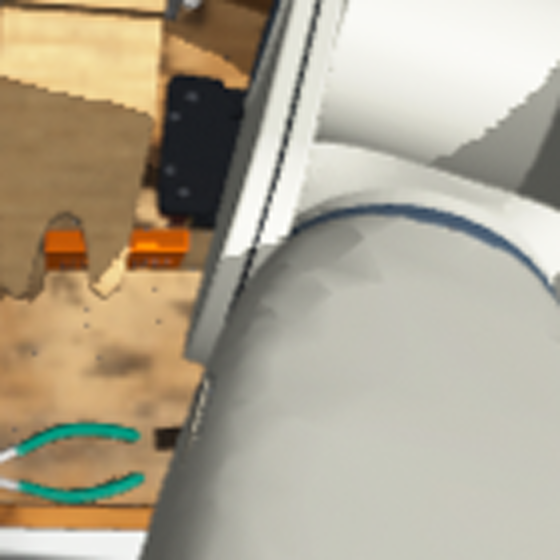

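View pics/scene1z.png

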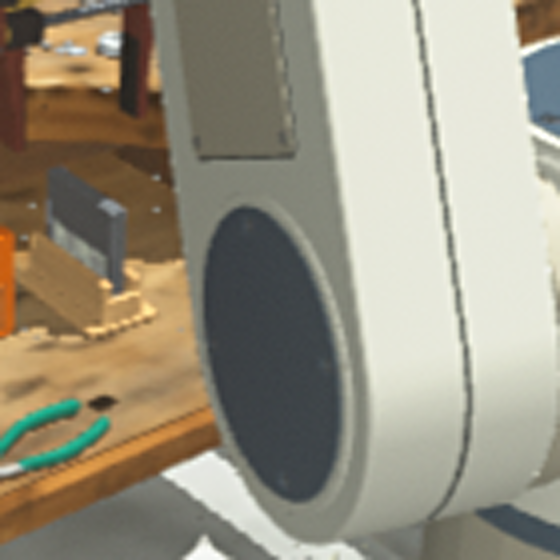

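View pics/scene1.png

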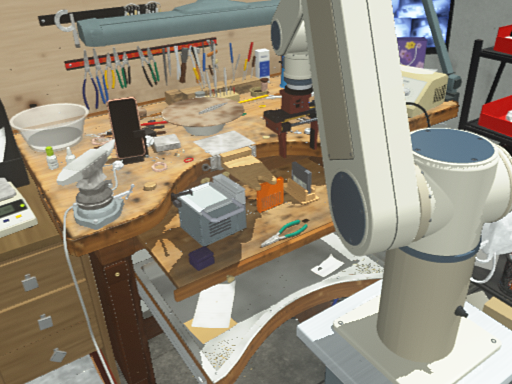

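Run:
```python
from h import *
for t in('scene1','scene0'):
    d=load(t);M=np.linalg.inv(d['cam_to_world'])
    for p in [(538,-145,131),(531,-151,86),(166,-602,222),(425,138,98),(530,78,115)]:
        c=M@np.r_[p,1];u=c[0]/c[2]*d['fx']+d['cx'];v=c[1]/c[2]*d['fy']+d['cy'];print(p,u.round(),v.round(),c[2].round(),d['range_z'][int(v)%384,int(u)%512])
```

```text
(538, -145, 131) 297.0 152.0 1281.0 1383.9587
(531, -151, 86) 300.0 167.0 1300.0 1308.9432
(166, -602, 222) 535.0 123.0 1191.0 1356.6165
(425, 138, 98) 228.0 214.0 1077.0 1068.7902
(530, 78, 115) 227.0 182.0 1174.0 1199.7656
(538, -145, 131) 297.0 152.0 1281.0 1386.2891
(531, -151, 86) 300.0 167.0 1300.0 1307.0682
(166, -602, 222) 535.0 123.0 1191.0 1366.4869
(425, 138, 98) 228.0 214.0 1077.0 1070.6565
(530, 78, 115) 227.0 182.0 1174.0 1200.6414
```

The scene view shows the finger tips at about (283,150) and (317,150), straddling the cassette top at (300,168). Now I descend.

Emit:
move_arm([
  [-7, 6, 0, 0, -0.007, 0.005],
  [0, 0, 0, 0, 0, 0],
  [0, 0, 20, 0, 0, 0],
  [0, 0, 20, 0, 0, 0],
  [0, 0, 0, 0, 0, 0],
])

```text
t: 2.28
ee_pos: [537.9, -156.7, 103.8]
orientation: [3.133, -0.122, 0.03]
ft_force: [-0.9, -0.0, -0.4]
width: 88.0
```

```bash
python3 -c "
from h import *
delta((531.1,-150.9,52),-4.2)"
```

```text
t 2.28 ee [ 537.9 -156.7  103.8] F [-0.9 -0.  -0.4] w 88.0 q [-0.3   0.49  1.86 -0.    0.77  1.35] yaw -4.46
dtool [-8.2 -5.6 51.7] rot [ 0.006 -0.019 -0.005]
```

Emit:
move_arm([
  [-6, -3, 0, 0.006, -0.019, 0],
  [0, 0, 0, 0, 0, 0],
  [0, 0, 0, 0, 0, 0],
])

```text
t: 2.53
ee_pos: [533.1, -154.5, 107.8]
orientation: [3.139, -0.125, 0.004]
ft_force: [0.7, -0.9, -0.9]
width: 87.5
```

```bash
python3 -c "
from h import *
delta((531.1,-150.9,52),-4.2)"
```

```text
t 2.53 ee [ 533.1 -154.5  107.8] F [ 0.7 -0.9 -0.9] w 87.5 q [-0.3   0.48  1.86  0.    0.8   1.35] yaw -4.57
dtool [-2.4 -3.5 55.8] rot [ 0.    -0.003 -0.007]
```

Emit:
move_arm([
  [-2, -2, 15, 0, -0.005, -0.005],
  [-2, -1, 15, 0, -0.005, 0],
  [-2, 0, 13, 0, -0.005, 0],
  [0, 0, 0, 0, 0, 0],
  [0, 0, 0, 0, 0, 0],
])

```text
t: 2.95
ee_pos: [529.2, -151.5, 64.9]
orientation: [3.138, -0.116, -0.011]
ft_force: [-0.5, 0.3, 0.5]
width: 87.9
```

```bash
python3 -c "
from h import *
delta((531.1,-150.9,52),-4.2)"
```

```text
t 2.95 ee [ 529.2 -151.5   64.9] F [-0.5  0.3  0.5] w 87.9 q [-0.3   0.55  1.88 -0.    0.72  1.35] yaw -4.23
dtool [ 2.  -0.7 12.9] rot [ 0.002  0.007 -0.001]
```

Emit:
move_arm([
  [1, -0.5, 10, 0.002, 0.005, 0],
  [0, 0, 2, 0, 0, 0],
  [0, 0, 0, 0, 0, 0],
  [0, 0, 0, 0, 0, 0],
])

```text
t: 3.28
ee_pos: [530.5, -151.0, 51.7]
orientation: [-3.139, 0.115, 0.002]
ft_force: [-0.1, 0.5, -0.1]
width: 88.0
```

```bash
python3 -c "
from h import *
delta((531.1,-150.9,52),-4.2)"
```

```text
t 3.28 ee [ 530.5 -151.    51.7] F [-0.1  0.5 -0.1] w 88.0 q [-0.3   0.57  1.88  0.    0.69  1.35] yaw -4.21
dtool [ 0.6 -0.1 -0.3] rot [-0.001  0.002 -0.   ]
```

Good pose. I close on it.

Emit:
move_arm([
  [0, 0, 0, 0, 0, 0],
  [0, 0, 0, 0, 0, 0],
  [0, 0, 0, 0, 0, 0],
  [0, 0, 0, 0, 0, 0],
  [0, 0, 0, 0, 0, 0],
], hand=1)

```text
t: 3.7
ee_pos: [531.3, -151.3, 52.8]
orientation: [-3.139, 0.116, -0.001]
ft_force: [0.3, 0.3, 0.8]
width: 57.7
```

Emit:
move_arm([
  [0, 0, 0, 0, 0, 0],
  [0, 0, 0, 0, 0, 0],
  [0, 0, 0, 0, 0, 0],
  [0, 0, 0, 0, 0, 0],
  [0, 0, 0, 0, 0, 0],
])

```text
t: 4.12
ee_pos: [531.6, -151.4, 53.2]
orientation: [3.139, -0.116, 0.002]
ft_force: [0.1, -0.0, -0.6]
width: 24.9
```

```bash
python3 -c "
from h import *
delta((530.5,-151.1,222),-4.2)"
```

```text
t 4.12 ee [ 531.6 -151.4   53.2] F [ 0.1 -0.  -0.6] w 24.9 q [-0.3   0.57  1.88  0.    0.69  1.35] yaw -4.22
dtool [  -0.9   -0.2 -168.8] rot [ 0.    -0.001 -0.   ]
```

Emit:
move_arm([
  [0, 0, 0.3, 0, 0, 0],
  [0, 0, 0.3, 0, 0, 0],
  [0, 0, 0, 0, 0, 0],
  [0, 0, 0, 0, 0, 0],
])

```text
t: 4.45
ee_pos: [531.6, -151.3, 52.6]
orientation: [3.139, -0.116, 0.002]
ft_force: [0.2, 0.4, 0.5]
width: 11.9
```

```bash
python3 -c "
from h import *
delta((530.5,-151.1,232),-4.2)"
```

```text
t 4.45 ee [ 531.6 -151.3   52.6] F [0.2 0.4 0.5] w 11.9 q [-0.3   0.57  1.88  0.    0.69  1.35] yaw -4.22
dtool [  -0.9   -0.2 -179.4] rot [-0.    -0.001 -0.   ]
```

Emit:
move_arm([
  [0, 0, 0, 0, 0, 0],
  [0, 0, -6, 0, 0, 0],
  [0, 0, -12, 0, 0, 0],
  [0, 0, -20, 0, 0, 0],
  [0, 0, -20, 0, 0, 0],
])

```text
t: 4.87
ee_pos: [528.0, -150.6, 109.7]
orientation: [-3.137, 0.116, 0.013]
ft_force: [-0.1, -1.1, -1.1]
width: 11.9
```

Emit:
move_arm([
  [0, 0, -25, 0, 0, 0],
  [0, 0, -25, 0, 0, 0],
  [0, 0, -20, 0, 0, 0],
  [0, 0, -10, 0, 0, 0],
  [0, 0, 0, 0, 0, 0],
])

```text
t: 5.28
ee_pos: [529.7, -151.1, 201.1]
orientation: [-3.139, 0.116, 0.002]
ft_force: [-0.2, 0.1, 0.2]
width: 11.9
```

Run:
```python
from h import *
delta((530.1,78.3,212),3.9)
d=grab('scene','scene2')
cv2.imwrite('pics/scene2z.png',cv2.resize(d['frame'][80:260,170:350][:,:,::-1],None,fx=3.2,fy=3.2,interpolation=2))
```

```text
t 5.28 ee [ 529.7 -151.1  201.1] F [-0.2  0.1  0.2] w 11.9 q [-0.3   0.34  1.81 -0.    0.99  1.35] yaw -4.22
dtool [ -16.5 -228.8  -10.8] rot [-0.     0.001 -0.142]
```

View pics/scene2z.png

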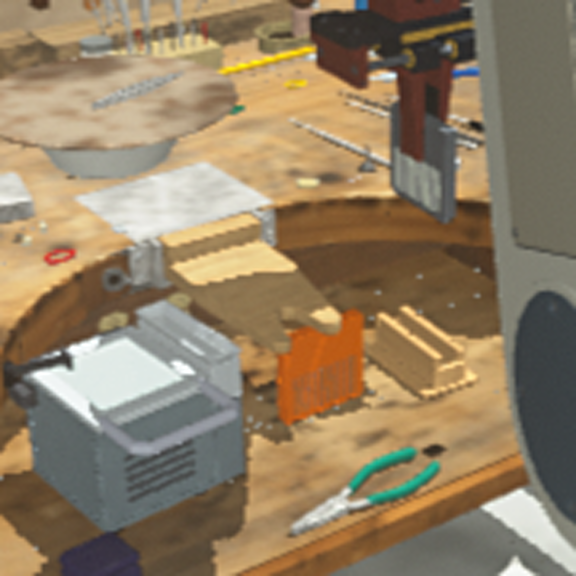

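The cassette hangs straight in the fingers at zoomed (425,160), clear of the stand. Now across to the slot.

Emit:
move_arm([
  [0, -8, -3, 0, 0, -0.05],
  [0, -20, -3, 0, 0, -0.05],
  [0, -30, -3, 0, 0, -0.03],
  [0, -30, 0, 0, 0, 0],
  [0, -30, 0, 0, 0, 0],
])

```text
t: 5.75
ee_pos: [523.2, -34.0, 204.4]
orientation: [-3.14, -0.086, 0.014]
ft_force: [0.6, 0.5, -0.7]
width: 11.5
```

```bash
python3 -c "
from h import *
delta((530.1,78.3,212),3.9)"
```

```text
t 5.75 ee [523.2 -34.  204.4] F [ 0.6  0.5 -0.7] w 11.5 q [-0.09  0.3   1.86 -0.    0.99  1.43] yaw 3.13
dtool [  12.9 -111.7   -7.6] rot [-0.001  0.009 -0.013]
```

Emit:
move_arm([
  [2, -28, -2, 0, 0.003, -0.003],
  [3, -28, -2, 0, 0.003, 0],
  [3, -22, -2, 0, 0.003, 0],
  [2, -10, 0, 0, 0, 0],
  [0, 0, 0, 0, 0, 0],
])

```text
t: 6.17
ee_pos: [522.4, 62.7, 203.2]
orientation: [-3.138, -0.097, 0.02]
ft_force: [0.7, -0.5, -1.5]
width: 11.7
```

```bash
python3 -c "
from h import *
delta((530.1,78.3,190),3.9)"
```

```text
t 6.17 ee [522.4  62.7 203.2] F [ 0.7 -0.5 -1.5] w 11.7 q [0.1  0.31 1.86 0.   0.99 1.6 ] yaw 3.55
dtool [  8.8 -15.1  13.2] rot [-0.002  0.013 -0.006]
```

Emit:
move_arm([
  [6, -10, 0, -0.002, 0.012, -0.004],
  [2, -3, 0, 0, 0, 0],
  [0, 0, 0, 0, 0, 0],
  [0, 0, 0, 0, 0, 0],
])

```text
t: 6.5
ee_pos: [529.3, 74.9, 200.6]
orientation: [3.138, 0.103, -0.006]
ft_force: [-0.2, -0.6, -1.9]
width: 12.1
```

Run:
```python
from h import *
delta((530.1,78.3,190),3.9)
for n in('scene','top'): 
    d=grab(n,n+'3')
    r=np.s_[100:260,160:320] if n=='scene' else np.s_[120:260,140:280]
    cv2.imwrite(f'pics/{n}3z.png',cv2.resize(d['frame'][r][:,:,::-1],None,fx=3.6,fy=3.6,interpolation=2))
```

```text
t 6.5 ee [529.3  74.9 200.6] F [-0.2 -0.6 -1.9] w 12.1 q [ 0.12  0.32  1.85 -0.    0.98  1.62] yaw 3.76
dtool [ 1.1 -3.3 10.6] rot [ 0.001  0.004 -0.002]
```

View pics/top3z.png

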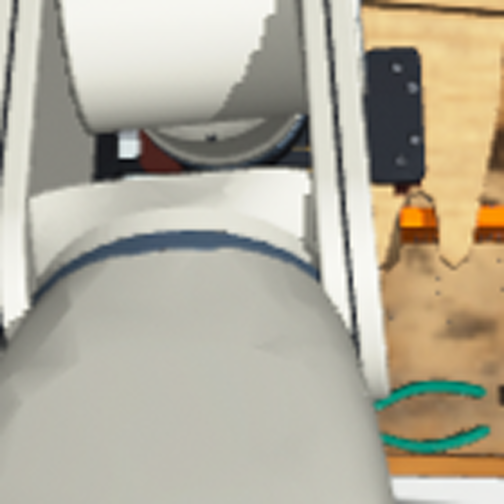

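View pics/scene3z.png

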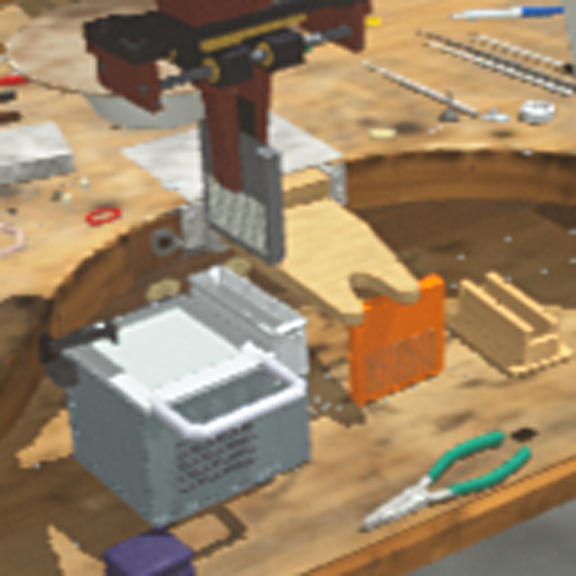

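Run:
```python
from h import *
U,V=np.meshgrid(np.arange(512),np.arange(384))
d=load('scene0');P=cloud(d)
X=np.array([np.cos(.068),np.sin(.068)]);Y=np.array([-X[1],X[0]])
S=np.array([530.1,78.3])
a=(P[...,:2]-S)@X;b=(P[...,:2]-S)@Y
m=(np.abs(a)<56)&(np.abs(b)<18)&(P[...,2]>111)&(P[...,2]<121)
v,u=np.nonzero(m);W=np.array([ray(d,i,j,115)[:2] for i,j in zip(u,v)])
r=cv2.minAreaRect(W.astype(np.float32));print('pod scene',len(u),np.median(P[m][:,2]),r)
# b-profile per a band
aa=(W-S)@X;bb=(W-S)@Y
for lo in range(-50,50,20):
    k=(aa>lo)&(aa<lo+20);print(lo,np.round(np.sort(bb[k])[[0,-1]],1),k.sum())
k=np.abs(bb)<30;print('a range',np.sort(aa)[[0,1,-2,-1]].round(1))
d=load('scene3');P=cloud(d)
o=ctrl.get_obs();T=o['ee_pos'][:2]
a=(P[...,:2]-T)@X;b=(P[...,:2]-T)@Y
m=(np.abs(a)<50)&(np.abs(b-6)<10)&(P[...,2]>152)&(P[...,2]<205)
print('cass face',m.sum()); 
for lo in range(-40,40,20):
    k=m&(a>lo)&(a<lo+20);print(lo,k.sum(),np.median(b[k]).round(2))
print('a',np.percentile(a[m],[0,1,99,100]).round(1),'z',P[m][:,2].min(),P[m][:,2].max())
m=(np.abs(a)<50)&(np.abs(b)<14)&(P[...,2]>140)&(P[...,2]<168)
print('low z',np.percentile(P[m][:,2],[0,2,5]),m.sum())
```

```text
pod scene 120 113.40771975939231 ((524.0469360351562, 77.12715911865234), (105.92534637451172, 30.259357452392578), 3.7651546001434326)
-50 [-15.1  13.6] 21
-30 [-15.6  14.4] 20
-10 [-15.9  14.4] 19
10 [-15.4  14.3] 19
30 [-15.6  13.3] 22
a range [-59.1 -58.4  46.4  46.9]
cass face 373
-40 110 3.81
-20 87 4.64
0 66 4.47
20 70 4.21
a [-44.7 -43.5  37.7  38.8] z 153.3895586265379 204.9663918872136
low z [153.38955863 154.39591418 154.78969529] 99
```

Emit:
move_arm([
  [0, -2.5, 12, 0, 0.002, -0.001],
  [0, 0, 12, 0, 0, 0],
  [0, 0, 3, 0, 0, 0],
  [0, 0, 0, 0, 0, 0],
  [0, 0, 0, 0, 0, 0],
])

```text
t: 7.02
ee_pos: [530.0, 74.4, 174.1]
orientation: [3.139, 0.098, 0.001]
ft_force: [-0.1, 0.2, -0.4]
width: 11.8
```

```bash
python3 -c "
from h import *
delta((528.7,78.3,160),3.8)"
```

```text
t 7.02 ee [530.   74.4 174.1] F [-0.1  0.2 -0.4] w 11.8 q [ 0.12  0.36  1.87 -0.    0.92  1.63] yaw 3.56
dtool [-1.  -4.  14.1] rot [ 0.002 -0.    -0.004]
```

Emit:
move_arm([
  [-1, -4, 0, 0.002, 0, -0.004],
  [0, 0, 0, 0, 0, 0],
  [0, 0, 0, 0, 0, 0],
])

```text
t: 7.27
ee_pos: [529.3, 78.2, 175.4]
orientation: [-3.139, -0.103, -0.003]
ft_force: [-1.1, -0.4, -0.9]
width: 11.8
```

```bash
python3 -c "
from h import *
delta((528.7,78.3,160),3.8)"
```

```text
t 7.27 ee [529.3  78.2 175.4] F [-1.1 -0.4 -0.9] w 11.8 q [0.12 0.35 1.87 0.   0.92 1.63] yaw 3.76
dtool [-0.6 -0.1 15.4] rot [-0.001 -0.002 -0.001]
```

Aligned within the measurement error. I lower in small steps and watch the force.

Emit:
move_arm([
  [0, 0, 6, 0, -0.002, 0],
  [0, 0, 6, 0, -0.001, 0],
  [0, 0, 4, 0, 0, 0],
  [0, 0, 2, 0, 0, 0],
  [0, 0, 0, 0, 0, 0],
])

```text
t: 7.68
ee_pos: [529.8, 78.6, 156.5]
orientation: [-3.139, -0.104, -0.001]
ft_force: [0.1, 0.4, -1.4]
width: 11.8
```

```bash
python3 -c "
from h import *
delta((528.7,78.3,150),3.8)"
```

```text
t 7.68 ee [529.8  78.6 156.5] F [ 0.1  0.4 -1.4] w 11.8 q [0.12 0.38 1.88 0.   0.88 1.63] yaw 3.79
dtool [-1.1  0.2  6.5] rot [-0.001 -0.001 -0.   ]
```

Emit:
move_arm([
  [0, 0, 5, 0, -0.001, 0],
  [0, 0, 4, 0, -0.001, 0],
  [0, 0, 3, 0, 0, 0],
  [0, 0, 0, 0, 0, 0],
])

```text
t: 8.02
ee_pos: [529.6, 78.6, 142.8]
orientation: [-3.139, -0.104, 0.004]
ft_force: [0.3, -0.2, -1.2]
width: 11.6
```

```bash
python3 -c "
from h import *
delta((528.7,78.3,122),3.8)"
```

```text
t 8.02 ee [529.6  78.6 142.8] F [ 0.3 -0.2 -1.2] w 11.6 q [0.12 0.41 1.88 0.   0.85 1.63] yaw 3.79
dtool [-0.9  0.2 20.8] rot [-0.001  0.002 -0.   ]
```

Emit:
move_arm([
  [0, 0, 5, 0, 0, 0],
  [0, 0, 5, 0, 0, 0],
  [0, 0, 4, 0, 0, 0],
  [0, 0, 2, 0, 0, 0],
  [0, 0, 0, 0, 0, 0],
])

```text
t: 8.43
ee_pos: [529.6, 78.5, 124.8]
orientation: [-3.139, -0.104, 0.004]
ft_force: [-0.2, -0.1, -0.7]
width: 11.8
```

```bash
python3 -c "
from h import *
delta((528.7,78.3,121.6),3.8)"
```

```text
t 8.43 ee [529.6  78.5 124.8] F [-0.2 -0.1 -0.7] w 11.8 q [0.12 0.43 1.89 0.   0.82 1.63] yaw 3.79
dtool [-0.9  0.2  3.2] rot [-0.001  0.003 -0.   ]
```

Emit:
move_arm([
  [0, 0, 1.5, 0, 0.002, 0],
  [0, 0, 1.5, 0, 0, 0],
  [0, 0, 1.5, 0, 0, 0],
])

```text
t: 8.68
ee_pos: [529.8, 78.6, 121.5]
orientation: [-3.139, -0.104, 0.001]
ft_force: [-10.7, -1.5, 35.0]
width: 11.5
```

Emit:
move_arm([
  [0, 0, 1.5, 0, 0, 0],
  [0, 0, 1.5, 0, 0, 0],
])

```text
t: 8.85
ee_pos: [529.7, 78.6, 121.6]
orientation: [-3.139, -0.104, 0.0]
ft_force: [-6.0, -1.4, 13.8]
width: 11.7
```

Contact comes exactly at the predicted TCP height of 121.6, so the cassette is home. Release, then rise.

Emit:
move_arm([
  [0, 0, 0, 0, 0, 0],
  [0, 0, 0, 0, 0, 0],
  [0, 0, 0, 0, 0, 0],
  [0, 0, 0, 0, 0, 0],
  [0, 0, 0, 0, 0, 0],
], hand=-1)

```text
t: 9.27
ee_pos: [530.9, 78.7, 123.2]
orientation: [-3.139, -0.104, -0.005]
ft_force: [-0.1, -0.3, -0.3]
width: 41.6
```

Emit:
move_arm([
  [0, 0, 0, 0, 0, 0],
  [0, 0, 0, 0, 0, 0],
  [0, 0, -10, 0, 0, 0],
  [0, 0, -20, 0, 0, 0],
  [0, 0, -30, 0, 0, 0],
])

```text
t: 9.68
ee_pos: [526.5, 78.1, 179.6]
orientation: [3.14, 0.104, -0.015]
ft_force: [1.2, -0.7, -0.7]
width: 75.4
```

Emit:
move_arm([
  [0, 0, -35, 0, 0, 0],
  [0, 0, -35, 0, 0, 0],
  [-20, 0, -10, 0, 0, 0],
  [-30, 0, 0, 0, 0, 0],
  [-20, 0, 0, 0, 0, 0],
])

```text
t: 10.1
ee_pos: [461.6, 73.9, 273.0]
orientation: [-3.139, -0.103, -0.006]
ft_force: [-0.7, -0.0, 0.2]
width: 87.1
```

Run:
```python
from h import *
delta((425,137.4,220),93.8)
for n in('scene','top'): 
    d=grab(n,n+'4')
    r=np.s_[100:260,160:320] if n=='scene' else np.s_[120:260,140:280]
    cv2.imwrite(f'pics/{n}4z.png',cv2.resize(d['frame'][r][:,:,::-1],None,fx=3.6,fy=3.6,interpolation=2))
d=load('scene4');P=cloud(d)
X=np.array([np.cos(.068),np.sin(.068)]);Y=np.array([-X[1],X[0]])
S=np.array([529.5,78.6]);a=(P[...,:2]-S)@X;b=(P[...,:2]-S)@Y
m=(np.abs(a)<48)&(np.abs(b)<14)&(P[...,2]>120)&(P[...,2]<175);print('cass z',np.percentile(P[m][:,2],[2,50,98,99.5]),m.sum())
```

```text
t 10.1 ee [461.6  73.9 273. ] F [-0.7 -0.   0.2] w 87.1 q [0.13 0.12 1.92 0.   1.1  1.64] yaw 3.76
dtool [-32.6 -65.7  52.9] rot [ 0.002 -0.004 -1.571]
cass z [120.79963537 141.95459116 155.49315933 156.239644  ] 343
```

View pics/scene4z.png

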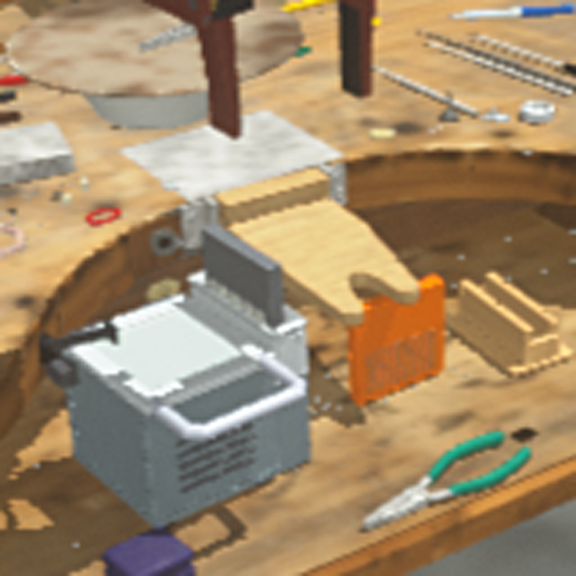

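The scene view shows the cassette home in the pod at zoomed (243,275), top at 155.5 mm against 155 expected, and the pliers and ring box untouched. Next I turn the hand 90° for the bar and measure the index arm.

Emit:
move_arm([
  [0, 0, 0, 0, 0, -0.12],
  [0, 0, 0, 0, 0, -0.12],
  [0, 0, 0, 0, 0, -0.12],
  [0, 0, 0, 0, 0, -0.12],
  [0, 0, 0, 0, 0, -0.12],
], hand=-0.1)

```text
t: 10.62
ee_pos: [464.0, 74.2, 275.2]
orientation: [2.957, 1.057, 0.011]
ft_force: [-0.1, -0.0, 0.4]
width: 58.0
```

Emit:
move_arm([
  [0, 0, 0, 0, 0, -0.12],
  [0, 0, 0, 0, 0, -0.12],
  [0, 0, 0, 0, 0, -0.12],
  [0, 0, 0, 0, 0, -0.12],
  [0, 0, 0, 0, 0, -0.12],
])

```text
t: 11.03
ee_pos: [469.1, 74.5, 276.1]
orientation: [2.487, 1.913, 0.013]
ft_force: [-0.4, 0.4, 0.2]
width: 48.7
```

Run:
```python
from h import *
delta((425.5,137.4,200),93.8)
B=np.array([525.6,144.2]);X=np.array([np.cos(.068),np.sin(.068)]);Y=np.array([-X[1],X[0]])
for n in('top0','scene0'):
    d=load(n);P=cloud(d);f=d['frame'].astype(int)
    M=np.array(d['cam_to_world']);
    if n=='scene0':
        f2=d['frame'][170:225,165:215];cv2.imwrite('pics/idx_s.png',cv2.resize(f2[:,:,::-1],None,fx=10,fy=10,interpolation=0))
        v0,u0,v1,u1=170,165,225,215
    else:
        f2=d['frame'][140:210,135:175];cv2.imwrite('pics/idx_t.png',cv2.resize(f2[:,:,::-1],None,fx=8,fy=8,interpolation=0))
        v0,u0,v1,u1=140,135,210,175
    out=[]
    for v in range(v0,v1):
        for u in range(u0,u1):
            if f[v,u].max()<85:
                b=(P[v,u,:2]-B)@Y
                if abs(b-58)<9 and P[v,u,2]>112:
                    r=M[:3,:3]@np.array([(u-d['cx'])/d['fx'],(v-d['cy'])/d['fy'],1]);o=M[:3,3]
                    t=(58-(o[:2]-B)@Y)/(r[:2]@Y);q=o+t*r
                    out.append((55-(q[:2]-B)@X,q[2]-98, 55-(P[v,u,:2]-B)@X,P[v,u,2]-98,b,u,v))
    out=np.array(out);print(n,len(out))
    rr=np.hypot(out[:,2],out[:,3]);k=(rr>30)&(rr<122)
    print('depth ang',np.median(np.arctan2(out[k,3],out[k,2])), 'rmax',np.sort(rr)[-5:].round(), 'plane ang',np.median(np.arctan2(out[k,1],out[k,0])))
    for lo in range(30,120,15):
        j=(rr>lo)&(rr<=lo+15)
        if j.sum(): print(lo,j.sum(),np.median(np.arctan2(out[j,3],out[j,2])).round(3),np.median(np.arctan2(out[j,1],out[j,0])).round(3),np.median(out[j,4]).round(1))
    x,y=out[k,2],out[k,3];print('slope fit',np.arctan(np.polyfit(x,y,1)))
    x,y=out[k,0],out[k,1];print('slope fit plane',np.arctan(np.polyfit(x,y,1)[0]))
```

```text
t 11.03 ee [469.1  74.5 276.1] F [-0.4  0.4  0.2] w 48.7 q [0.13 0.13 1.9  0.   1.1  0.39] yaw 75.15
dtool [ 49.3 -58.8  75.8] rot [ 0.009 -0.003 -0.325]
top0 56
depth ang 0.5671094070119862 rmax [107. 107. 108. 109. 109.] plane ang 0.44068557586740537
30 6 0.621 0.374 55.8
45 6 0.58 0.311 55.9
60 11 0.563 0.441 56.3
75 6 0.575 0.474 56.1
90 13 0.546 0.451 56.1
105 5 0.556 0.492 55.8
slope fit [0.4934001  1.37780832]
slope fit plane 0.49550414421639355
scene0 32
depth ang 0.5145326009708447 rmax [105. 106. 106. 110. 114.] plane ang 0.5162202394311085
30 5 0.492 0.496 57.5
45 5 0.528 0.527 57.3
60 6 0.519 0.521 57.1
75 5 0.511 0.511 56.5
90 4 0.512 0.515 56.4
105 5 0.506 0.508 56.7
slope fit [0.49597615 0.98818385]
slope fit plane 0.4980868606433443
```

View pics/idx_s.png

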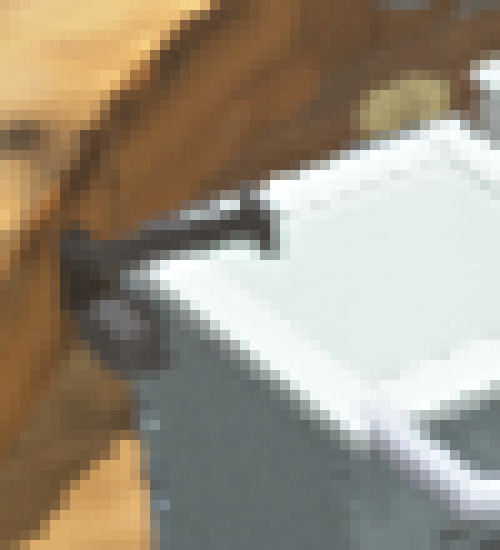

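View pics/idx_t.png

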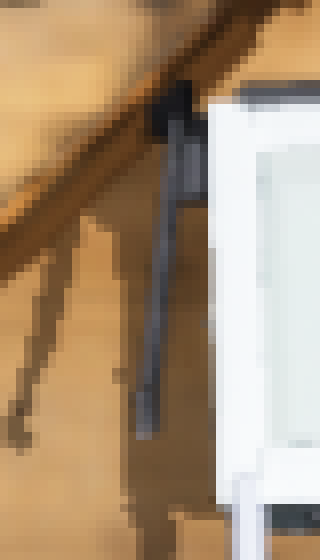

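Run:
```python
from h import *
B=np.array([525.6,144.2]);X=np.array([np.cos(.068),np.sin(.068)]);Y=np.array([-X[1],X[0]])
from scipy.optimize import brentq
d=load('top0')
for v in (193.5,194.5,195.5):
    def g(a):
        z=98+115*np.sin(a);q=ray(d,153,v,z);return 55-(q[:2]-B)@X-115*np.cos(a)
    A=np.linspace(.3,.9,13);print(v,[round(g(a),1) for a in A])
P=cloud(d);a=(P[...,:2]-B)@X;b=(P[...,:2]-B)@Y
# lid extents in box frame from top: hinge side edge
m=(np.abs(b)<45)&(P[...,2]>92)&(P[...,2]<108)&(np.abs(a)<80)
print('lid a range',np.percentile(a[m],[.5,99.5]),'z',np.median(P[m][:,2]))
m=(np.abs(a)<30)&(P[...,2]>92)&(P[...,2]<108)&(np.abs(b)<60);print('lid b range',np.percentile(b[m],[.5,99.5]))
m=(np.abs(b)<25)&(P[...,2]>88)&(P[...,2]<112)&(a<-85)&(a>-115);print('bar a',a[m].mean(),np.percentile(a[m],[1,99]),'z',np.median(P[m][:,2]), m.sum())
m=(a<-85)&(a>-115)&(P[...,2]>88)&(P[...,2]<112);print('bar b',np.percentile(b[m],[1,99]))
d=load('scene4');P=cloud(d);a=(P[...,:2]-B)@X;b=(P[...,:2]-B)@Y
m=(np.abs(b)<25)&(P[...,2]>88)&(P[...,2]<112)&(a<-85)&(a>-125);print('scene bar a',a[m].mean(),np.percentile(a[m],[1,99]),'z',np.percentile(P[m][:,2],[5,50,95]), m.sum())
```

```text
193.5 [np.float64(-15.4), np.float64(-12.8), np.float64(-9.9), np.float64(-6.8), np.float64(-3.5), np.float64(0.1), np.float64(3.9), np.float64(7.9), np.float64(12.2), np.float64(16.6), np.float64(21.2), np.float64(25.9), np.float64(30.9)]
194.5 [np.float64(-13.2), np.float64(-10.7), np.float64(-7.8), np.float64(-4.7), np.float64(-1.4), np.float64(2.2), np.float64(6.0), np.float64(10.0), np.float64(14.2), np.float64(18.6), np.float64(23.2), np.float64(28.0), np.float64(32.9)]
195.5 [np.float64(-11.1), np.float64(-8.5), np.float64(-5.7), np.float64(-2.6), np.float64(0.7), np.float64(4.3), np.float64(8.0), np.float64(12.0), np.float64(16.2), np.float64(20.6), np.float64(25.2), np.float64(30.0), np.float64(34.9)]
lid a range [-76.66353251  60.47651085] z 100.71142721826175
lid b range [-58.63648858  49.47738624]
bar a -100.19434481930912 [-104.80928525  -94.84226989] z 102.28177717514609 107
bar b [-493.41374979   44.40503437]
scene bar a -104.77560073444141 [-109.79144881  -99.1207359 ] z [ 94.78968132  99.9133499  102.97904917] 90
```

Emit:
move_arm([
  [6, -6, 10, 0, 0, -0.11],
  [12, -12, 15, 0, 0, -0.11],
  [13, -13, 15, 0, 0, -0.1],
  [12, -10, 10, 0, 0, 0],
  [0, 0, 0, 0, 0, 0],
], hand=0.1)

```text
t: 11.45
ee_pos: [437.2, 121.7, 225.7]
orientation: [2.122, 2.304, 0.017]
ft_force: [-0.4, -0.5, 0.5]
width: 39.9
```

```bash
python3 -c "
from h import *
delta((425.3,137.4,150),93.9)"
```

```text
t 11.45 ee [437.2 121.7 225.7] F [-0.4 -0.5  0.5] w 39.9 q [ 0.25  0.16  2.   -0.    0.97  0.17] yaw 94.69
dtool [ 16.6 -11.7  75.6] rot [ 0.014 -0.001  0.014]
```

Emit:
move_arm([
  [8, -6, 10, 0.01, 0, 0.014],
  [8, -5, 18, 0, 0, 0],
  [0, 0, 18, 0, 0, 0],
  [0, 0, 10, 0, 0, 0],
  [0, 0, 0, 0, 0, 0],
])

```text
t: 11.87
ee_pos: [432.3, 138.5, 170.5]
orientation: [2.141, 2.291, 0.014]
ft_force: [-1.0, 0.6, 0.3]
width: 39.7
```

```bash
python3 -c "
from h import *
delta((425.3,137.4,79),93.9)"
```

```text
t 11.87 ee [432.3 138.5 170.5] F [-1.   0.6  0.3] w 39.7 q [ 0.28  0.25  2.05 -0.    0.84  0.22] yaw 93.89
dtool [-0.8 -8.1 91.4] rot [ 0.011 -0.001 -0.   ]
```

Emit:
move_arm([
  [0, -7, 5, 0.011, 0, 0],
  [0, -1, 15, 0.003, 0, 0],
  [0, -1, 15, 0.003, 0, 0],
  [0, 0, 6, 0, 0, 0],
  [0, 0, 0, 0, 0, 0],
])

```text
t: 12.28
ee_pos: [428.0, 137.8, 131.1]
orientation: [-2.145, -2.291, 0.0]
ft_force: [-0.4, 0.6, -0.4]
width: 39.8
```

Run:
```python
from h import *
delta((425.3,137.4,79),93.9)
d=grab('scene','scene5')
cv2.imwrite('pics/scene5z.png',cv2.resize(d['frame'][100:260,160:320][:,:,::-1],None,fx=3.6,fy=3.6,interpolation=2))
```

```text
t 12.28 ee [428.  137.8 131.1] F [-0.4  0.6 -0.4] w 39.8 q [0.28 0.32 2.07 0.   0.75 0.21] yaw 93.77
dtool [-0.4 -2.5 52.1] rot [-0.003 -0.003 -0.002]
```

View pics/scene5z.png

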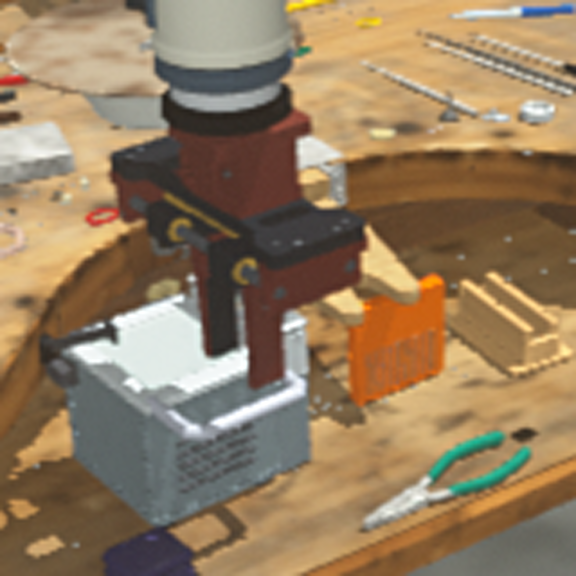

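The fingers straddle the bar at zoomed (220,350) and (265,385), with the bar middle at about (245,410). I lower further.

Emit:
move_arm([
  [0, -3, 10, 0, 0, 0],
  [0, -1, 15, 0.002, 0, 0],
  [0, 0, 15, 0.002, 0, 0],
  [0, 0, 6, 0, 0, 0],
  [0, 0, 0, 0, 0, 0],
])

```text
t: 12.75
ee_pos: [428.8, 138.6, 89.2]
orientation: [-2.147, -2.291, -0.008]
ft_force: [-0.4, -0.2, 0.1]
width: 39.3
```

```bash
python3 -c "
from h import *
delta((425.3,137.4,79),93.9)"
```

```text
t 12.75 ee [428.8 138.6  89.2] F [-0.4 -0.2  0.1] w 39.3 q [0.28 0.4  2.09 0.01 0.65 0.21] yaw 93.72
dtool [-1.  -3.6 10.1] rot [ 0.003 -0.005 -0.003]
```

Emit:
move_arm([
  [-1, -4, 6, 0.003, -0.003, 0],
  [0, 0, 4, 0, 0, 0],
  [0, 0, 0, 0, 0, 0],
  [0, 0, 0, 0, 0, 0],
])

```text
t: 13.08
ee_pos: [426.2, 137.6, 80.6]
orientation: [2.148, 2.292, 0.005]
ft_force: [0.4, -0.6, -0.8]
width: 39.6
```

Emit:
move_arm([
  [0, 0, 0, 0, 0, 0],
  [0, 0, 0, 0, 0, 0],
  [0, 0, 0, 0, 0, 0],
  [0, 0, 0, 0, 0, 0],
  [0, 0, 0, 0, 0, 0],
], hand=1)

```text
t: 13.5
ee_pos: [425.8, 137.7, 81.6]
orientation: [-2.149, -2.292, -0.005]
ft_force: [-10.3, 2.4, 1.1]
width: 9.9
```

Emit:
move_arm([
  [0, 0, 0, 0, 0, 0],
  [0, 0, 0, 0, 0, 0],
])

```text
t: 13.67
ee_pos: [425.8, 137.8, 81.7]
orientation: [-2.149, -2.292, -0.005]
ft_force: [-0.6, -0.5, -0.4]
width: 9.2
```

```bash
python3 -c "
from h import *
delta((425.3,137.4,79),93.9)"
```

```text
t 13.67 ee [425.8 137.8  81.7] F [-0.6 -0.5 -0.4] w 9.2 q [0.29 0.41 2.1  0.   0.63 0.22] yaw 93.7
dtool [-0.4 -0.5  2.7] rot [ 0.002 -0.002 -0.004]
```

Emit:
move_arm([
  [0, 0.2, -5, 0, 0, 0],
  [0, 0.5, -8, 0, 0, 0],
  [0, 1, -8, 0, 0, 0],
  [0, 1.5, -8, 0, 0, 0],
  [0, 1.5, -5, 0, 0, 0],
])

```text
t: 14.08
ee_pos: [429.6, 138.0, 117.4]
orientation: [-2.147, -2.29, -0.001]
ft_force: [-0.8, 2.4, -4.3]
width: 9.0
```

```bash
cat >> h.py <<'E'
def lid(a=.52):
    o=ctrl.get_obs();z=o['ee_pos'][2]+19
    G0=np.array([425.8,137.8,81.7]);D=o['ee_pos']-G0
    X=np.array([np.cos(.068),np.sin(.068),0])
    print('angle by z',np.arcsin(D[2]/155).round(3),'by xz',np.arctan2(D[2],155-D@X).round(3),'r',np.hypot(D[2],155-D@X).round(1))
    T=G0+X*155*(1-np.cos(a))+np.array([0,0,155*np.sin(a)]);delta(T,93.7,o)
E
python3 -c "
from h import *
lid()"
```

```text
angle by z 0.233 by xz 0.232 r 155.4
t 14.08 ee [429.6 138.  117.4] F [-0.8  2.4 -4.3] w 9.0 q [0.28 0.34 2.08 0.   0.72 0.22] yaw 93.68
dtool [  0.2  16.7 -41.3] rot [-0.001 -0.002 -0.   ]
```

Force on the bar is as told (about 4 N) and the radius holds at 155, so the bar is coming along.

Emit:
move_arm([
  [0, 2, -7, 0, 0, 0],
  [0, 2.5, -8, 0, 0, 0],
  [0, 3, -8, 0, 0, 0],
  [0, 3, -7, 0, 0, 0],
  [0, 2, -4, 0, 0, 0],
])

```text
t: 14.5
ee_pos: [443.2, 138.9, 155.9]
orientation: [-2.148, -2.29, -0.003]
ft_force: [0.9, 1.4, -5.8]
width: 9.4
```

```bash
python3 -c "
from h import *
lid()"
```

```text
angle by z 0.499 by xz 0.495 r 156.2
t 14.5 ee [443.2 138.9 155.9] F [ 0.9  1.4 -5.8] w 9.4 q [0.28 0.29 2.03 0.   0.82 0.21] yaw 93.68
dtool [ 0.1  3.  -2.8] rot [ 0.    -0.003 -0.   ]
```

Emit:
move_arm([
  [0, 2, -2, 0, 0, 0],
  [0, 0, 0, 0, 0, 0],
  [0, 0, 0, 0, 0, 0],
])

```text
t: 14.75
ee_pos: [444.7, 139.0, 158.8]
orientation: [-2.147, -2.289, -0.001]
ft_force: [-0.5, 1.9, -5.6]
width: 9.4
```

Run:
```python
from h import *
lid()
for n in('scene','top'):
    d=grab(n,n+'6')
d=load('scene6')
cv2.imwrite('pics/scene6z.png',cv2.resize(d['frame'][130:240,160:270][:,:,::-1],None,fx=5.4,fy=5.4,interpolation=2))
d=load('top6')
cv2.imwrite('pics/top6z.png',cv2.resize(d['frame'][120:260,130:270][:,:,::-1],None,fx=4,fy=4,interpolation=2))
```

```text
angle by z 0.521 by xz 0.516 r 156.4
t 14.75 ee [444.7 139.  158.8] F [-0.5  1.9 -5.6] w 9.4 q [0.28 0.29 2.02 0.   0.83 0.21] yaw 93.65
dtool [0.1 1.5 0.1] rot [-0.001 -0.003 -0.001]
```

View pics/scene6z.png

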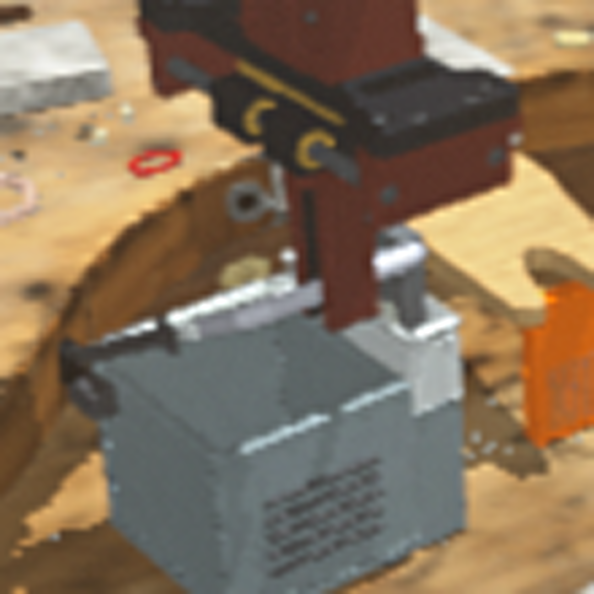

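View pics/top6z.png

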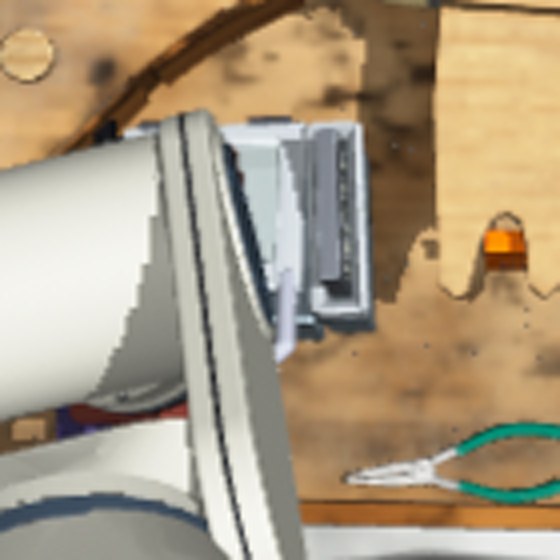

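Run:
```python
from h import *
d=load('scene6')
cv2.imwrite('pics/s6a.png',cv2.resize(d['frame'][175:215,165:245][:,:,::-1],None,fx=10,fy=10,interpolation=0))
M=np.linalg.inv(d['cam_to_world'])
B=np.array([525.6,144.2]);X=np.array([np.cos(.068),np.sin(.068)]);Y=np.array([-X[1],X[0]])
def pr(r,b,a):
    q=np.r_[B+X*(55-r*np.cos(a))+Y*b,98+r*np.sin(a),1];c=M@q;return (c[0]/c[2]*d['fx']+d['cx']-165+.5)*10,(c[1]/c[2]*d['fy']+d['cy']-175+.5)*10
for a in(.45,.5,.55,.6):
    print(a,'tip',np.round(pr(115,58,a)),'mid',np.round(pr(70,58,a)),'barL',np.round(pr(155,30,a)),'barR',np.round(pr(155,-30,a)))
print('hinge',np.round(pr(0,58,0)))
```

```text
0.45 tip [274. 202.] mid [190. 207.] barL [464. 154.] barR [690.  68.]
0.5 tip [265. 177.] mid [185. 193.] barL [452. 121.] barR [679.  35.]
0.55 tip [257. 153.] mid [180. 178.] barL [440.  87.] barR [668.   2.]
0.6 tip [247. 128.] mid [175. 164.] barL [427.  53.] barR [655. -30.]
hinge [ 71. 215.]
```

View pics/s6a.png

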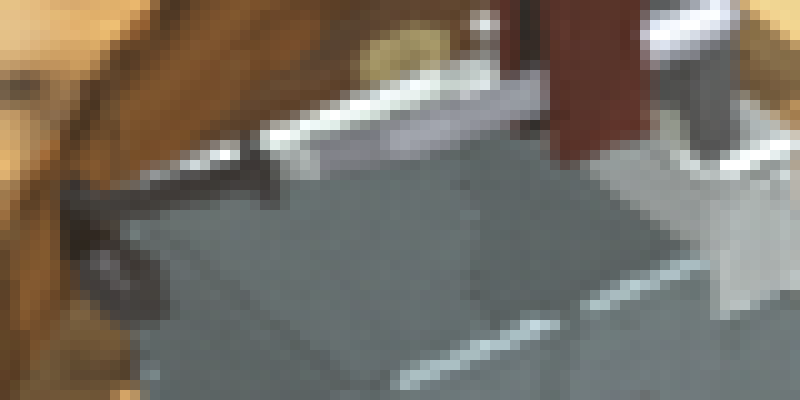

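In the enlarged view, the index tip at (270,175) and mid at (180,192) read about 0.50–0.51 rad. The bar at (450,119) and (680,42) reads about 0.49–0.50. From the arm pose the lid is at 0.52, so all agree within 0.03 rad (under 2°). One settle check, then I hand in.

Emit:
move_arm([
  [0, 0, 0, 0, 0, 0],
  [0, 0, 0, 0, 0, 0],
])

```text
t: 15.02
ee_pos: [444.3, 139.0, 158.0]
orientation: [-2.147, -2.289, 0.0]
ft_force: [-0.9, 2.3, -5.6]
width: 8.9
```

Run:
```python
from h import *
lid(); print(np.abs(ctrl.get_obs()['qvel']).max())
d=grab('scene','scene7');a=load('scene4')
P=cloud(d)
for n,k in(('scene4',a),('scene7',d)):
    f=cv2.cvtColor(k['frame'],cv2.COLOR_RGB2HSV)
    g=(f[...,0]>75)&(f[...,0]<92)&(f[...,1]>150);g[:210]=0
    p=(f[...,0]>118)&(f[...,0]<150)&(f[...,1]>80);p[:235]=0;p[:,:180]=0;p[:,230:]=0
    for m in(g,p):
        v,u=np.nonzero(m);print(n,u.mean().round(1),v.mean().round(1),len(u))
print(ctrl.close_job())
```

```text
angle by z 0.515 by xz 0.51 r 156.4
t 15.02 ee [444.3 139.  158. ] F [-0.9  2.3 -5.6] w 8.9 q [0.28 0.29 2.02 0.   0.83 0.21] yaw 93.66
dtool [ 0.1  2.  -0.7] rot [-0.003 -0.003 -0.001]
0.0038670462558907225
scene4 292.7 228.3 108
scene4 200.6 254.9 186
scene7 292.7 228.3 108
scene7 204.5 254.4 93
the job is handed in; nothing more can be done
None
```

The cassette is fully home in the dust box slot and released. The lid was handed in at about 15 s, held steady by its bar at about the index arm's slope.

- **Cassette:** it met the slot floor at exactly the height predicted. After release its top measured 155.5 mm above the board, against 155 mm expected.
- **Lid angle:** the arm's pose gives about 0.51 rad and the camera 0.49–0.50 rad.
- **Index arm angle:** most camera readings fall between 0.50 and 0.52 rad, so the lid matches it to within about 1–2 degrees. One noisy depth reading from the top camera disagreed, at 0.57 rad (about 3 degrees off), and I gave it little weight.
- **Hold at the end:** the joints were still, with a pull of about 5.6 N at the wrist, near the 4–5 N given for the lid.
- **Pliers and ring box:** the pliers' green handles sit at the same pixel before and after. The purple patch for the ring box halved in size in the last picture, so its position is not confirmed. I put that down to the raised lid's shadow, as the arm did not touch it.
- **Loupe and index arm:** I did not compare either of these before and after. The arm stayed well clear of the loupe, and nothing touched the index arm.

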